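# Check the slab roller's gap with the feeler gauge that drags

## Task

Check the gap under the slab roller: pick up the thick feeler gauge by its blue handle and, still holding it, slide its blade flat and straight along the wooden bed under the steel roller from the near (long) side, until it drags, lifts the roller and its nose shows beyond the roller's far side. Let go and leave it in the gap, the handle still clear of the roller; leave the thin gauge with the yellow handle alone.

Things in the scene. Friction and masses are not known exactly. Their poses are not given: they have to be found in the camera images.
- thick_gauge: Steel feeler blade with an upright BLUE handle block on its rear; lies flat, 0.16 kg. Origin: underside, below the handle's middle; x towards the nose, z up. Blade 30 wide, 10 mm thick, x = -25 to +115 mm (nose), last 25 mm bevelled on top to 2 mm. Handle 50 long (x), 24 wide (y; grip here), its top 45 mm above the underside.
- thin_gauge: The thin feeler, a bystander: same shape, size, origin and axes, but a YELLOW handle and a 5 mm blade that would pass the gap without touching the roller. It may have swapped places with the thick one.
- roller_gap (a point): Slab roller, fixed to the bench: point on its bed's top (20 mm above the bench) under the roller's axis. x: along the bed, the way the blade goes in; y: along the roller. Bed x = -200 (near side) to +60, y = +-95 mm. Roller 40 mm thick, 132 long, 8 mm above the bed; end frames at y = +-71 to +-93, x = +-28, 80 mm above the bed.
- roller (a joint): Lift of the roller, m: 0 at rest (gap 8 mm), at most 0.012. Weight and springs press it down with about 3.6 N plus 0.4 N per mm; it does not turn. The thick blade's bevelled nose lifts it about 2 mm as it slides under, felt as a drag of some 2 to 8 N.
Mind the look-alikes: they are no part of the job. Leave any green or purple look-alike of the thick_gauge alone.

How it is judged:
On the way:
1. The thick gauge, held by the gripper, is slid under the roller and lifts it, so that it drags (contact force between the fingers and thick_gauge above 1 N and value of joint roller above 0.001 m and contact force between thick_gauge and roller above 0.5 N and x of thick_gauge in the frame of roller_gap between -0.14 and -0.03 m), for 0.1 s.
At the end, for the whole second after the job is handed in: The thick gauge lies flat and still on the bed, released, its blade under the roller and lifting it 1 to 4 mm; nose at least 10 mm past the roller's axis, handle clear of the roller (its middle 46 to 105 mm before the axis, within 50 mm sideways), blade within 17 degrees of straight (x of thick_gauge in the frame of roller_gap between -0.105 and -0.046 m and y of thick_gauge in the frame of roller_gap between -0.05 and 0.05 m and z of thick_gauge in the frame of roller_gap between -0.003 and 0.004 m and angle between the x axis of thick_gauge and the x axis of roller_gap, either way round below 0.3 rad and angle between thick_gauge's own z axis and vertical below 0.08 rad and value of joint roller between 0.001 and 0.004 m and contact force between thick_gauge and roller above 0.5 N and contact force between the fingers and thick_gauge below 0.1 N and linear speed of thick_gauge below 0.01 m/s); the robot touches nothing.
It fails at once if The thin gauge is disturbed (moved more than 30 mm) (distance of thin_gauge from where it was at the start of the episode above 0.03 m).
It also fails if it takes over 35 s, if anything falls off the work surface, if the arm or the gripper's body presses on something with over 40 N, if the wrist force passes 120 N, or if a joint passes its speed limit or range.

## Robot

A 7-joint arm with a two-finger parallel gripper is mounted at the origin on the work surface; the furniture and walls round the work are solid. World frame = base frame: x ahead of the robot, y to its left, z up, the work surface at z = 0. Lengths are in m, angles in rad, forces in N, time in s.
With the tool pointing down it reaches from about 0.4 to 0.85 m from the base axis. Payload 4.5 kg.
Tool frame: the origin (TCP) lies at the very end of the fingers, on their centre line; the grasp point (between the pads) lies 19 mm behind it; z points along the fingers, y is the direction in which the jaws open and shut (so a half turn about z gives the same grasp; the last joint's range is limited). The gripper opens to 85 mm and grips with 20 to 120 N. Pads are 22 mm wide; open, the fingers measure 114 mm over their backs; the gripper's body (76 mm by 85 mm) begins 54 mm behind the grasp point. The pads swing forward as they close: fully open they stand 13 mm farther back than shut.
Start: joints at [-1.157, 0.689, -0.195, 1.565, 0.157, 0.902, -0.215], TCP at [0.232, 0.58, 0.206] pointing down, gripper open.
Joint ranges: [-3.01, 3.01], [-0.46, 2.08], [-1.47, 1.51], [0.13, 2.56], [-1, 4.14], [0.04, 2.09], [-2.66, 2.66]. Speed limits (rad/s): [2.57, 2.57, 3.14, 3.14, 3.14, 3.14, 3.14].

## Interface

Orientations are given as a unit quaternion [x, y, z, w].
In Python, from bench import get_state, camera, get_calibration, finish_job gives the robot as it stands.
- The arm moves only by the tool servo_tool, never from a script. Its argument "rows" is a list of rows, each an object with "delta_rot": the turn, a rotation vector about the tool's x, y, z in rad, a list of three; "xyz": the shift along the tool's x, y, z in m, a list of three; "grip": the finger opening in m, from 0 to 0.0854. In form: [{"delta_rot": [rx, ry, rz], "xyz": [x, y, z], "grip": grip}, ...]. A call has 1 to 8 rows; each row is the pose to reach, as a shift and turn from the pose commanded when the call began, along the tool's axes at that moment; what a row does not reach only later rows make up. A row lasts 1/12 s, in which the tool goes at most 41.7 mm and 7.16 degrees, less where a joint would pass 70% of its speed; a pose out of reach is approached as far as the arm can. A call with a gripper value outside its range is refused whole. The fingers move at their own pace and stop on an object; the grip force is fixed at half the most. Time passes only in rows, so rows that repeat a pose let the fingers close. It gives the time, the measured TCP pose, the force and the opening at its end, in the units of the state.
- get_state(): the state, without advancing time (a new reading comes with each control period).
- camera(name): name is "scene" or "top" or "wrist"; returns the picture (400x640x3 uint8, red, green, blue); there is no depth.
- get_calibration(name): a dict with "intrinsics" (3x3 intrinsics, pixels), "R" (3x3) and "t" (3): a world point X has camera coordinates R X + t. Camera axes: x right, y down, z forward; pixel columns grow to the right and rows downward; lengths in m; the calibration is good to about 2 mm. A picture is of the moment at which its call begins: read the wrist's pose just before it. get_calibration takes no time and is no camera call; for the wrist camera it gives the pose at the moment of the call.
- finish_job(): hands the job in, once; it reports no verdict.
The state is a dict: "t": time; "joint_positions": joint angles; "joint_vel": joint speeds; "effort": joint torques, N m; "eef_pos": TCP position; "tool_rot": TCP orientation; "contact_force": force on the tool from outside, world axes, zero at the start; "torque": the same for the moment, N m; "finger_gap": opening from 0.0 (shut) to 1.0 (fully open).
Only numpy, scipy, OpenCV 4.12 (cv2) and the standard library are available. Lean on these libraries where they do the work, as an engineer would, in place of code of your own. Each camera call takes 0.05 s, during which the arm holds its last target.

## Working session

There is one attempt and no reset: what is moved stays moved. The work goes in short steps, Python scripts to look and compute and a tool call to move; the robot and the scene stay as the last step left them, time stands still between calls to the robot, and variables do not carry over. Pictures are saved under pics/ and viewed, and the job is handed in when it is done.

Besides the shell and the picture viewer there is one more tool, called after "Emit:" as name([rows], argument=value, ...), one row to a line, values as JSON. servo_tool: Moves the arm, as the interface text tells. Its arguments: {"type":"object","properties":{"rows":{"type":"array"}},"required":["rows"]}

```bash
mkdir -p pics
python3 - <<'E'
from bench import *
import cv2
for n in ("top","scene"):
    im=camera(n); cv2.imwrite(f"pics/{n}1.png",im[:,:,::-1])
    c=get_calibration(n); print(n,c)
s=get_state(); print(s)
E
```

```text
top {'intrinsics': array([[401.71934278,   0.        , 310.86212801],
       [  0.        , 401.71934278, 195.35369532],
       [  0.        ,   0.        ,   1.        ]]), 'R': array([[ 0.02396457, -0.99968347,  0.00765905],
       [-0.99165354, -0.02474152, -0.12653499],
       [ 0.12668444, -0.00456277, -0.99193258]]), 't': array([0.0909735 , 0.48660909, 0.85378692])}
scene {'intrinsics': array([[413.38270515,   0.        , 317.83097055],
       [  0.        , 413.38270515, 197.50454166],
       [  0.        ,   0.        ,   1.        ]]), 'R': array([[ 0.66689091, -0.74490929,  0.0191483 ],
       [-0.46473519, -0.43587317, -0.77073717],
       [ 0.58247551,  0.50509873, -0.63686542]]), 't': array([-0.26771252,  0.30815391,  0.77603738])}
{'t': 0.1, 'joint_positions': array([-1.15718678,  0.68991593, -0.19453274,  1.56625193,  0.15730359,
        0.90247273, -0.21513133]), 'joint_vel': array([ 0.0001749 , -0.0039051 , -0.0001818 , -0.00385778,  0.00039279,
       -0.00013241,  0.00055371]), 'effort': array([-1.95725603e-03, -5.40601015e+01, -1.27125375e+00, -1.58987653e+01,
        9.35738994e-03,  4.39944750e-03, -1.03704224e-05]), 'eef_pos': array([0.23152054, 0.57986548, 0.20505154]), 'tool_rot': array([ 1.88736619e-01,  9.82027394e-01, -8.21744100e-04, -1.01500713e-04]), 'contact_force': array([-0.11707916,  0.87860888, -0.07944799]), 'torque': array([0.00677426, 0.00938731, 0.02979351]), 'finger_gap': 1.0017548879293634}
```

View pics/top1.png

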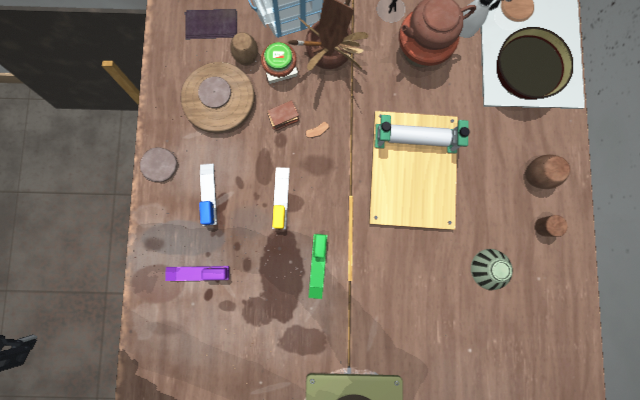

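View pics/scene1.png

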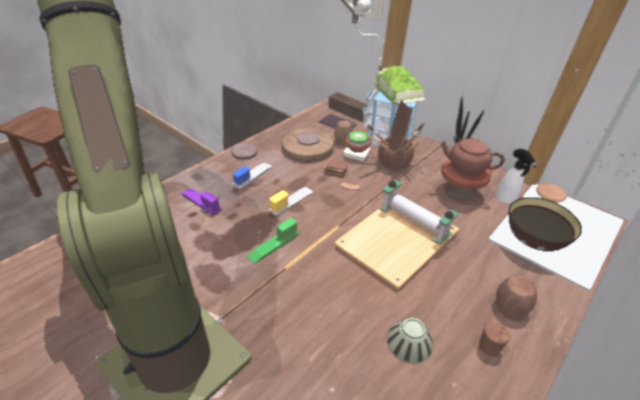

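```bash
cat > h.py <<'E'
from bench import *
import cv2, numpy as np
def ray(c,uv,z):
    uv=np.atleast_2d(uv).astype(float)
    d=np.c_[uv,np.ones(len(uv))]@np.linalg.inv(c["intrinsics"]).T@c["R"]
    C=-c["R"].T@c["t"]
    return C+d*((z-C[2])/d[:,2])[:,None]
def proj(c,X):
    p=np.atleast_2d(X)@c["R"].T+c["t"]; p=p@c["intrinsics"].T; return p[:,:2]/p[:,2:]
E
python3 - <<'E'
from h import *
im=cv2.imread("pics/top1.png"); c=get_calibration("top")
print("cam",-c["R"].T@c["t"])
a=cv2.resize(im[150:250,170:300],None,fx=5,fy=5,interpolation=cv2.INTER_CUBIC)
cv2.imwrite("pics/crop_g.png",a)
b=cv2.resize(im[100:240,360:480],None,fx=4,fy=4,interpolation=cv2.INTER_CUBIC)
cv2.imwrite("pics/crop_b.png",b)
hsv=cv2.cvtColor(im,cv2.COLOR_BGR2HSV)
m=cv2.inRange(hsv,(100,120,60),(125,255,255)); m[:, :180]=0;m[:,240:]=0;m[:160]=0
print("blue",cv2.boundingRect(m),cv2.minAreaRect(cv2.findNonZero(m)))
w=cv2.inRange(hsv,(0,0,170),(180,50,255)); w[:, :190]=0;w[:,230:]=0;w[:155]=0;w[240:]=0
r=cv2.minAreaRect(cv2.findNonZero(w)); print("blade",r)
print(ray(c,cv2.boxPoints(r),0.01))
ys=np.where(w.any(1))[0]
for y in ys[::4]:
    xs=np.where(w[y])[0]; print(y,xs.min(),xs.max())
ys=np.where(m.any(1))[0]
for y in ys[::2]:
    xs=np.where(m[y])[0]; print('b',y,xs.min(),xs.max(),hsv[y,(xs.min()+xs.max())//2])
E
```

```text
cam [0.37220598 0.10687979 0.90777537]
blue (199, 201, 15, 24) ((206.12840270996094, 212.5544891357422), (23.32948112487793, 13.411332130432129), 86.42366790771484)
blade ((205.6634521484375, 190.88522338867188), (22.64331817626953, 68.55374908447266), 3.5763344764709473)
[[0.41509537 0.3653632  0.01      ]
 [0.57073075 0.36518102 0.01      ]
 [0.56877228 0.31366825 0.01      ]
 [0.41318129 0.31496107 0.01      ]]
156 197 197
163 204 213
167 200 213
171 196 213
175 196 213
179 200 213
183 200 213
187 200 214
191 200 214
195 200 214
199 201 214
203 213 214
207 214 215
223 214 215
b 201 204 209 [109 174 240]
b 203 199 211 [105 168 254]
b 205 199 212 [105 167 254]
b 207 200 211 [105 166 254]
b 209 200 212 [105 162 254]
b 211 200 212 [105 165 254]
b 213 200 212 [105 165 254]
b 215 200 213 [105 166 254]
b 217 200 213 [105 169 254]
b 219 200 212 [105 169 254]
b 221 200 213 [106 168 253]
b 223 201 212 [109 207 211]
```

View pics/crop_g.png

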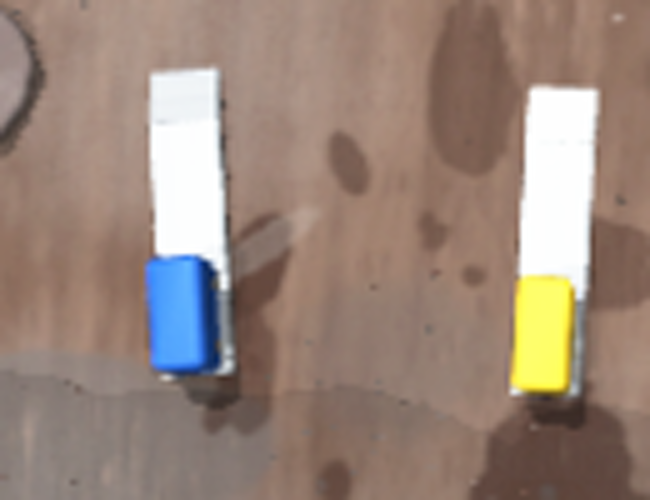

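View pics/crop_b.png

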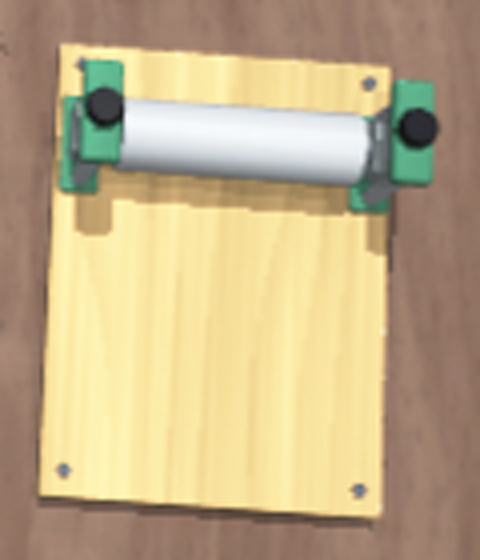

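Run:
```python
from h import *
c=get_calibration("top"); s=get_state()
f=lambda p,k,o:(np.array(p,float)+.5)/k-.5+np.array(o)
bed=ray(c,f([[40,494],[381,517],[390,68],[60,44]],4,[360,100]),0.02)
print("bed NL NR FR FL\n",bed, [np.linalg.norm(bed[i]-bed[(i+1)%4]) for i in range(4)])
near=(bed[0]+bed[1])/2; far=(bed[2]+bed[3])/2
ex=far-near; ex/=np.linalg.norm(ex)
ey=np.array([-ex[1],ex[0],0]); 
cen=(near+far)/2; gap=cen+0.07*ex
e2=(bed[3]-bed[2])+(bed[0]-bed[1]); e2/=np.linalg.norm(e2)
print("yaw x",np.arctan2(ex[1],ex[0]),"yaw from y",np.arctan2(-e2[0],e2[1]),"gap",gap)
# roller ends at top z=.068
print("post knobs", ray(c,f([[103,105],[418,128]],4,[360,100]),0.11))
nose=ray(c,f([[151,73],[219,68]],5,[170,150]),0.002)
bev=ray(c,f([[153,124],[221,121]],5,[170,150]),0.010)
print("nose",nose,nose.mean(0),"bev",bev,bev.mean(0))
rb=ray(c,f([[235,374]],5,[170,150]),0.01); print("rear right",rb)
h=ray(c,f([[147,260],[207,256],[215,369],[152,373]],5,[170,150]),0.045)
print("handle",h,h.mean(0))
print("rightedge yaw",np.arctan2(*(bev[1]-rb[0])[[1,0]]))
ym=ray(c,f([[513,277],[574,277],[569,390],[512,390]],5,[170,150]),0.045); print("yellow",ym.mean(0))
R=__import__('scipy.spatial.transform').spatial.transform.Rotation.from_quat(s["tool_rot"]).as_matrix(); print(R)
```

```text
bed NL NR FR FL
 [[ 0.42694884 -0.02857029  0.02      ]
 [ 0.41885038 -0.21724522  0.02      ]
 [ 0.67577648 -0.22793354  0.02      ]
 [ 0.68498364 -0.0386402   0.02      ]] [np.float64(0.18884865535716508), np.float64(0.2571483187714459), np.float64(0.1895171194640881), np.float64(0.2582312121244397)]
yaw x -0.0402884718776092 yaw from y -0.04575396878772449 gap [ 0.62158303 -0.13091674  0.02      ]
post knobs [[ 0.62146404 -0.04607349  0.11      ]
 [ 0.61356567 -0.20766857  0.11      ]]
nose [[0.55346708 0.35879346 0.002     ]
 [0.55659303 0.32783327 0.002     ]] [0.55503006 0.34331337 0.002     ] bev [[0.52841216 0.35428185 0.01      ]
 [0.53056831 0.32364335 0.01      ]] [0.52949023 0.3389626  0.01      ]
rear right [[0.41639273 0.3111826  0.01      ]]
handle [[0.46280493 0.34372184 0.045     ]
 [0.46518051 0.31799949 0.045     ]
 [0.41659905 0.31188304 0.045     ]
 [0.41423228 0.33870814 0.045     ]] [0.43970419 0.32807813 0.045     ]
rightedge yaw 0.10870653635042546
yellow [0.43534376 0.17244051 0.045     ]
[[-9.28756956e-01  3.70688894e-01 -5.09539369e-04]
 [ 3.70689228e-01  9.28755626e-01 -1.57563663e-03]
 [-1.10833445e-04 -1.65226424e-03 -9.99998629e-01]]
```

The target is the blue-handled gauge with the steel blade at top px (207,213). The others are the yellow-handled thin gauge at (279,217), and the purple (200,273) and green (318,265) look-alikes. The enlarged crop confirms a blue handle on a bevelled steel blade, and the measured sizes fit. Next I move to hover over it.

Emit:
servo_tool([
  {"delta_rot":[0,0,-0.06],"xyz":[-0.03,-0.016,0.005],"grip":0.0854},
  {"delta_rot":[0,0,-0.12],"xyz":[-0.06,-0.033,0.01],"grip":0.0854},
  {"delta_rot":[0,0,-0.19],"xyz":[-0.095,-0.052,0.02],"grip":0.0854},
  {"delta_rot":[0,0,-0.25],"xyz":[-0.13,-0.071,0.03],"grip":0.0854},
  {"delta_rot":[0,0,-0.31],"xyz":[-0.165,-0.09,0.04],"grip":0.0854},
  {"delta_rot":[0,0,-0.37],"xyz":[-0.2,-0.109,0.05],"grip":0.0854},
  {"delta_rot":[0,0,-0.44],"xyz":[-0.235,-0.128,0.055],"grip":0.0854},
  {"delta_rot":[0,0,-0.5],"xyz":[-0.265,-0.145,0.06],"grip":0.0854},
])

```text
t: 0.77
eef_pos: [0.4255, 0.3444, 0.1449]
tool_rot: [-0.061, 0.998, -0.001, -0.0]
contact_force: [0.5, -0.6, -0.7]
finger_gap: 0.998
```

Emit:
servo_tool([
  {"delta_rot":[0,0,0],"xyz":[0,0,0],"grip":0.0854},
  {"delta_rot":[0,0,0],"xyz":[0,0,0],"grip":0.0854},
  {"delta_rot":[0,0,0],"xyz":[0,0,0],"grip":0.0854},
])

```text
t: 1.02
eef_pos: [0.4236, 0.3481, 0.1457]
tool_rot: [-0.06, 0.998, 0.0, -0.0]
contact_force: [-0.4, 0.2, 0.0]
finger_gap: 0.998
```

```bash
cat >> h.py <<'E'
from scipy.spatial.transform import Rotation as Ro
def move(pos,yaw):
    """tool-frame shift & turn to bring TCP to pos, tool y-axis at yaw+pi/2, tool down"""
    s=get_state(); R=Ro.from_quat(s["tool_rot"]).as_matrix()
    y=np.array([-np.sin(yaw),np.cos(yaw),0]); z=np.array([0,0,-1.]); T=np.c_[np.cross(y,z),y,z]
    print("tcp",s["eef_pos"],"force",s["contact_force"],"gap",s["finger_gap"],"t",s["t"])
    print("shift",np.round(R.T@(np.array(pos)-s["eef_pos"]),4),"turn",np.round(Ro.from_matrix(R.T@T).as_rotvec(),4))
E
python3 - <<'E'
from h import *
c=get_calibration("wrist"); im=camera("wrist")[:,:,::-1]; cv2.imwrite("pics/w1.png",im)
np.savez("w1.npz",**c)
move([.44,.328,.10],.12)
print(get_state()["joint_positions"])
print("origin top proj",proj(c,[[.44,.328,.045],[.555,.343,.002]]))
E
```

```text
tcp [0.4230352  0.34908555 0.1459065 ] force [-0.42850656  0.10249766 -0.09343311] gap 1.0001273277768299 t 1.0667
shift [-0.0143 -0.0231  0.0459] turn [ 0.0015 -0.0005  0.0018]
[-0.55927797  0.68761764 -0.35542119  1.85396975  0.3644037   0.66344821
  0.562162  ]
origin top proj [[293.50438811 213.02274005]
 [299.38861803 289.12229299]]
```

View pics/w1.png

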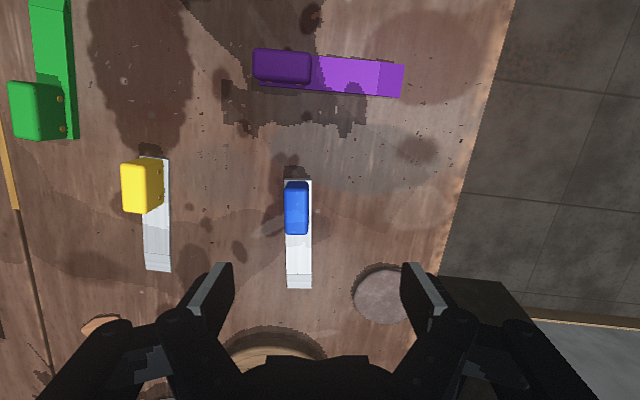

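The wrist view shows the blue handle at about (297,208) and the nose at (299,287), close to the predicted (293.5,213) and (299,289). I refine the pose with these.

Run:
```python
from h import *
c=np.load("w1.npz"); im=cv2.imread("pics/w1.png")
print("cam",-c["R"].T@c["t"])
hsv=cv2.cvtColor(im,cv2.COLOR_BGR2HSV)
m=cv2.inRange(hsv,(100,120,60),(125,255,255)); m[:,:270]=0;m[:,330:]=0
for y in range(178,240,4):
    xs=np.where(m[y])[0]
    if len(xs): print(y,xs.min(),xs.max(),hsv[y,xs[len(xs)//2]],hsv[y,xs[2]],hsv[y,xs[-3]])
cv2.imwrite("pics/w1c.png",cv2.resize(im[165:300,260:340],None,fx=4,fy=4,interpolation=cv2.INTER_CUBIC))
```

```text
cam [0.34253229 0.33921673 0.31252165]
182 288 306 [113 169  89] [114 178  86] [113 180  85]
186 286 308 [112 164  90] [114 161  90] [113 163  89]
190 284 307 [112 192 195] [112 194 175] [111 189 185]
194 284 307 [109 176 239] [111 189 206] [111 184 217]
198 284 308 [110 177 231] [111 190 204] [112 193 202]
202 284 308 [110 177 231] [111 190 201] [111 194 200]
206 284 308 [110 175 233] [111 191 199] [112 193 200]
210 284 308 [109 171 242] [111 189 200] [111 190 201]
214 284 308 [109 175 241] [111 191 214] [111 191 214]
218 284 307 [109 170 241] [111 190 213] [110 185 230]
222 285 308 [110 174 229] [110 184 236] [111 191 207]
226 285 307 [110 174 228] [111 184 212] [111 180 208]
230 285 307 [110 172 228] [111 184 209] [111 179 209]
234 287 305 [112 227 179] [110 170 193] [112 227 184]
```

View pics/w1c.png

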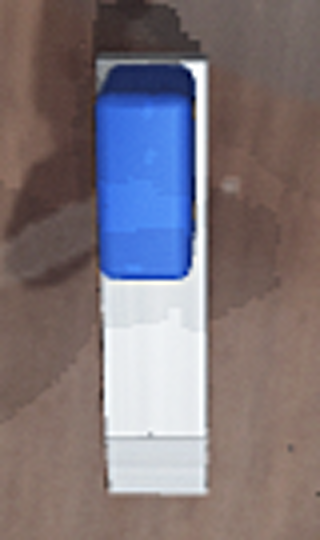

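Run:
```python
from h import *
c=np.load("w1.npz")
f=lambda p,k,o:(np.array(p,float)+.5)/k-.5+np.array(o)
n=ray(c,f([[107,492],[207,492]],4,[260,165]),.002); b=ray(c,f([[105,436],[207,437]],4,[260,165]),.010); r=ray(c,f([[97,60],[209,60]],4,[260,165]),.010)
h=ray(c,f([[97,95],[193,95],[190,278],[102,278]],4,[260,165]),.045)
for q in (n,b,r,h): print(np.round(q,4).tolist(),q.mean(0))
d=b.mean(0)-r.mean(0); print(np.linalg.norm(d),np.arctan2(d[1],d[0]))
yaw=np.arctan2(d[1],d[0]); u=np.array([np.cos(yaw),np.sin(yaw),0])
print("origin",r.mean(0)+.025*u, n.mean(0)-.115*u)
```

```text
[[0.5548, 0.3267, 0.002], [0.5511, 0.3576, 0.002]] [0.55292087 0.34214712 0.002     ]
[[0.5301, 0.3248, 0.01], [0.5268, 0.3549, 0.01]] [0.52844462 0.33985143 0.01      ]
[[0.4163, 0.3128, 0.01], [0.4128, 0.3424, 0.01]] [0.41455634 0.32758124 0.01      ]
[[0.4163, 0.3165, 0.045], [0.4136, 0.3392, 0.045], [0.4607, 0.3437, 0.045], [0.4634, 0.3218, 0.045]] [0.43849749 0.3303108  0.045     ]
0.11454736023500646 0.10732488450732916
origin [0.4394125  0.33025921 0.01      ] [0.43858256 0.32982844 0.002     ]
```

Run:
```python
from h import *
move([.439,.330,.018],.108)
```

```text
tcp [0.4230352  0.34908555 0.1459065 ] force [-0.42850656  0.10249766 -0.09343311] gap 1.0001273277768299 t 1.0667
shift [-0.0136 -0.0211  0.1279] turn [ 0.0015 -0.0005  0.0138]
```

Emit:
servo_tool([
  {"delta_rot":[0.001,0,0.007],"xyz":[-0.007,-0.011,0.015],"grip":0.0854},
  {"delta_rot":[0.001,0,0.014],"xyz":[-0.0136,-0.0211,0.03],"grip":0.0854},
  {"delta_rot":[0.001,0,0.014],"xyz":[-0.0136,-0.0211,0.045],"grip":0.0854},
  {"delta_rot":[0.001,0,0.014],"xyz":[-0.0136,-0.0211,0.055],"grip":0.0854},
  {"delta_rot":[0.001,0,0.014],"xyz":[-0.0136,-0.0211,0.055],"grip":0.0854},
  {"delta_rot":[0.001,0,0.014],"xyz":[-0.0136,-0.0211,0.055],"grip":0.0854},
  {"delta_rot":[0.001,0,0.014],"xyz":[-0.0136,-0.0211,0.055],"grip":0.0854},
  {"delta_rot":[0.001,0,0.014],"xyz":[-0.0136,-0.0211,0.055],"grip":0.0854},
])

```text
t: 1.73
eef_pos: [0.4401, 0.3295, 0.0917]
tool_rot: [-0.054, 0.999, 0.0, 0.001]
contact_force: [-0.2, 1.0, -0.3]
finger_gap: 0.999
```

Run:
```python
from h import *
move([.439,.330,.018],.108)
```

```text
tcp [0.44010336 0.32950458 0.09170834] force [-0.24219665  1.00502479 -0.33562083] gap 0.9986382483824743 t 1.7333
shift [0.0011 0.0006 0.0737] turn [ 0.0005  0.0013 -0.0006]
```

Emit:
servo_tool([
  {"delta_rot":[0,0,0],"xyz":[0.001,0.0005,0.02],"grip":0.0854},
  {"delta_rot":[0,0,0],"xyz":[0.001,0.0005,0.04],"grip":0.0854},
  {"delta_rot":[0,0,0],"xyz":[0.001,0.0005,0.055],"grip":0.0854},
  {"delta_rot":[0,0,0],"xyz":[0.001,0.0005,0.065],"grip":0.0854},
  {"delta_rot":[0,0,0],"xyz":[0.001,0.0005,0.071],"grip":0.0854},
  {"delta_rot":[0,0,0],"xyz":[0.001,0.0005,0.074],"grip":0.0854},
  {"delta_rot":[0,0,0],"xyz":[0.001,0.0005,0.074],"grip":0.0854},
  {"delta_rot":[0,0,0],"xyz":[0.001,0.0005,0.074],"grip":0.0854},
])

```text
t: 2.4
eef_pos: [0.4394, 0.329, 0.0174]
tool_rot: [-0.053, 0.999, -0.0, 0.0]
contact_force: [0.1, -0.0, 0.2]
finger_gap: 1.002
```

Run:
```python
from h import *
cv2.imwrite("pics/w2.png",camera("wrist")[:,:,::-1])
move([.439,.330,.017],.108)
```

```text
tcp [0.43953722 0.32905253 0.0175454 ] force [-0.0123877   0.25938606 -0.26717785] gap 1.0030477102999436 t 2.45
shift [0.0004 0.001  0.0005] turn [-0.0001  0.0012 -0.0019]
```

View pics/w2.png

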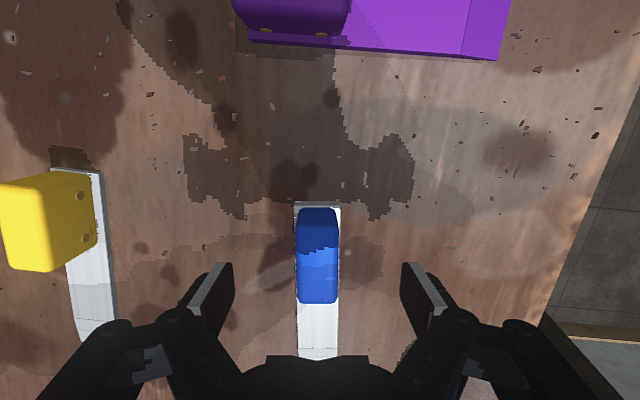

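The handle, at (317,255), sits centred between the fingers, so I close.

Emit:
servo_tool([
  {"delta_rot":[0,0,0],"xyz":[0,0,0],"grip":0.05},
  {"delta_rot":[0,0,0],"xyz":[0,0,0],"grip":0.03},
  {"delta_rot":[0,0,0],"xyz":[0,0,0],"grip":0.01},
  {"delta_rot":[0,0,0],"xyz":[0,0,0],"grip":0.01},
  {"delta_rot":[0,0,0],"xyz":[0,0,0],"grip":0.01},
  {"delta_rot":[0,0,0],"xyz":[0,0,0],"grip":0.01},
  {"delta_rot":[0,0,0],"xyz":[0,0,0],"grip":0.01},
  {"delta_rot":[0,0,0],"xyz":[0,0,0],"grip":0.01},
])

```text
t: 3.12
eef_pos: [0.4391, 0.3289, 0.0172]
tool_rot: [-0.053, 0.999, -0.0, 0.0]
contact_force: [0.1, 0.0, 5.0]
finger_gap: 0.242
```

Emit:
servo_tool([
  {"delta_rot":[0,0,0],"xyz":[0,0,-0.01],"grip":0.01},
  {"delta_rot":[0,0,0],"xyz":[0,0,-0.03],"grip":0.01},
  {"delta_rot":[0,0,0],"xyz":[0,0,-0.06],"grip":0.01},
  {"delta_rot":[0,0,0],"xyz":[0,0,-0.09],"grip":0.01},
  {"delta_rot":[0,0,0],"xyz":[0,0,-0.11],"grip":0.01},
  {"delta_rot":[0,0,0],"xyz":[0,0,-0.12],"grip":0.01},
  {"delta_rot":[0,0,0],"xyz":[0,0,-0.12],"grip":0.01},
  {"delta_rot":[0,0,0],"xyz":[0,0,-0.12],"grip":0.01},
])

```text
t: 3.78
eef_pos: [0.4389, 0.3281, 0.1364]
tool_rot: [-0.053, 0.999, -0.001, -0.0]
contact_force: [-0.4, -1.1, -3.0]
finger_gap: 0.24
```

Run:
```python
from h import *
cv2.imwrite("pics/w3.png",camera("wrist")[:,:,::-1])
g=np.array([.6216,-.1309,.02]); y=-.043; u=np.array([np.cos(y),np.sin(y),0])
move(g-.17*u+[0,0,.12],y)
```

```text
tcp [0.43842404 0.32774697 0.13568717] force [-0.67748522  0.29679232 -1.80667566] gap 0.24252862974366124 t 3.8333
shift [ 0.0345 -0.4502 -0.0031] turn [-0.0027 -0.0015  0.1491]
```

View pics/w3.png

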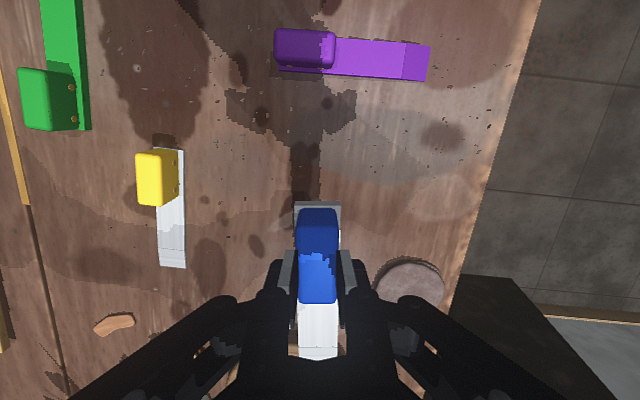

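Run:
```python
from h import *
c=get_calibration("wrist"); s=get_state(); im=cv2.imread("pics/w3.png")
R=Ro.from_quat(s["tool_rot"]).as_matrix()
print("cam in tool",R.T@(-c["R"].T@c["t"]-s["eef_pos"]))
u=-R[:,0]; u[2]=0; v=np.array([-u[1],u[0],0]); o=s["eef_pos"]-[0,0,.0172]
P=[o+a*u+b*v+[0,0,z] for a,b,z in [(-25,-12,45),(-25,12,45),(25,-12,45),(25,12,45),(-25,-15,10),(-25,15,10),(90,-15,10),(90,15,10),(115,-15,2),(115,15,2)] for a,b,z in [(a/1e3,b/1e3,z/1e3)]]
q=proj(c,P); print(q.round(1))
im=cv2.resize(im,None,fx=1,fy=1)
for p in q: cv2.circle(im,tuple(int(round(t)) for t in p),2,(0,0,255),-1)
cv2.imwrite("pics/w3o.png",cv2.resize(im[180:380,240:400],None,fx=3,fy=3))
```

```text
cam in tool [ 0.08170879  0.00099338 -0.16676574]
[[291.7 225.7]
 [338.2 225.8]
 [294.1 307.1]
 [336.1 307.2]
 [291.7 204.8]
 [339.3 204.9]
 [295.8 349.6]
 [335.5 349.7]
 [297.2 366.4]
 [334.3 366.5]]
```

View pics/w3o.png

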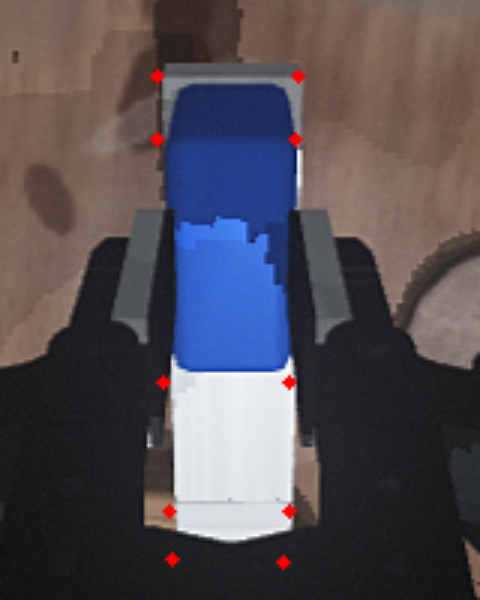

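The overlay matches: the gauge is held level and square, with its origin about 1–2 mm behind the TCP. Now I carry it over the bed.

Emit:
servo_tool([
  {"delta_rot":[0,0,0.01],"xyz":[0.002,-0.02,0],"grip":0.01},
  {"delta_rot":[0,0,0.02],"xyz":[0.004,-0.055,0],"grip":0.01},
  {"delta_rot":[0,0,0.03],"xyz":[0.006,-0.09,0],"grip":0.01},
  {"delta_rot":[0,0,0.04],"xyz":[0.01,-0.125,0],"grip":0.01},
  {"delta_rot":[0,0,0.05],"xyz":[0.013,-0.16,0],"grip":0.01},
  {"delta_rot":[0,0,0.06],"xyz":[0.016,-0.195,0],"grip":0.01},
  {"delta_rot":[0,0,0.075],"xyz":[0.019,-0.23,0],"grip":0.01},
  {"delta_rot":[0,0,0.09],"xyz":[0.022,-0.265,0],"grip":0.01},
])

```text
t: 4.5
eef_pos: [0.4438, 0.061, 0.1356]
tool_rot: [-0.008, 1.0, -0.001, -0.002]
contact_force: [1.2, 0.0, -2.0]
finger_gap: 0.24
```

Run:
```python
from h import *
g=np.array([.6216,-.1309,.02]); y=-.043; u=np.array([np.cos(y),np.sin(y),0])
move(g-.17*u+[0,0,.10],y)
```

```text
tcp [0.44379892 0.06097577 0.1356003 ] force [ 1.19745645  0.02052115 -2.0248936 ] gap 0.24015227826905217 t 4.5
shift [-0.005  -0.1846  0.0159] turn [-0.0017 -0.0033  0.0591]
```

Emit:
servo_tool([
  {"delta_rot":[0,0,0.012],"xyz":[-0.001,-0.035,0],"grip":0.01},
  {"delta_rot":[0,0,0.024],"xyz":[-0.002,-0.07,0],"grip":0.01},
  {"delta_rot":[0,0,0.036],"xyz":[-0.003,-0.105,0],"grip":0.01},
  {"delta_rot":[0,0,0.048],"xyz":[-0.004,-0.14,0.005],"grip":0.01},
  {"delta_rot":[0,0,0.059],"xyz":[-0.005,-0.17,0.01],"grip":0.01},
  {"delta_rot":[0,0,0.059],"xyz":[-0.005,-0.182,0.015],"grip":0.01},
  {"delta_rot":[0,0,0.059],"xyz":[-0.005,-0.182,0.015],"grip":0.01},
  {"delta_rot":[0,0,0.059],"xyz":[-0.005,-0.182,0.015],"grip":0.01},
])

```text
t: 5.17
eef_pos: [0.4521, -0.1189, 0.1209]
tool_rot: [0.022, 1.0, 0.0, -0.001]
contact_force: [-0.1, 0.8, -1.7]
finger_gap: 0.241
```

Run:
```python
from h import *
cv2.imwrite("pics/w4.png",camera("wrist")[:,:,::-1])
cv2.imwrite("pics/top4.png",cv2.resize(camera("top")[90:250,340:500,::-1],None,fx=3.5,fy=3.5,interpolation=cv2.INTER_CUBIC))
cv2.imwrite("pics/sc4.png",camera("scene")[:,:,::-1])
g=np.array([.6216,-.1309,.02]); y=-.043; u=np.array([np.cos(y),np.sin(y),0])
move(g-.17*u+[0,0,.04],y)
```

```text
tcp [ 0.45324738 -0.11698322  0.12198399] force [ 0.31740899  0.15988141 -2.23568453] gap 0.24482878434570113 t 5.3167
shift [ 0.0012 -0.0067  0.062 ] turn [ 0.0004 -0.0003  0.0034]
```

View pics/w4.png

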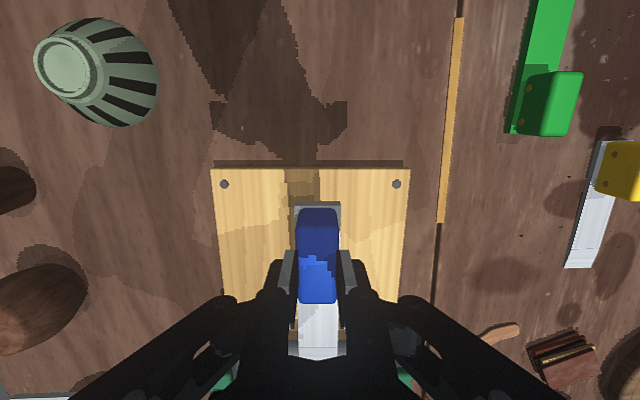

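View pics/top4.png

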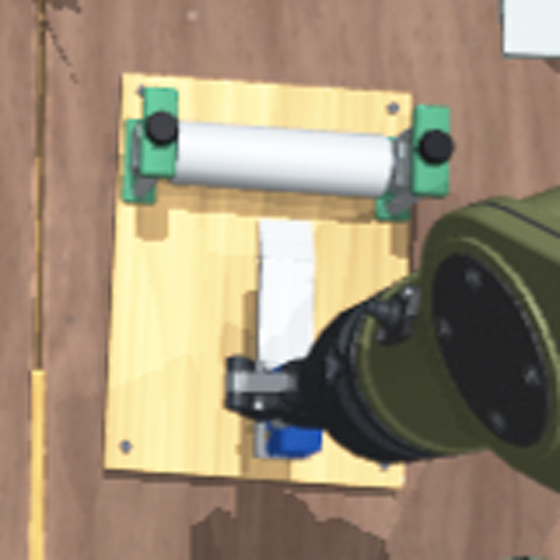

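View pics/sc4.png

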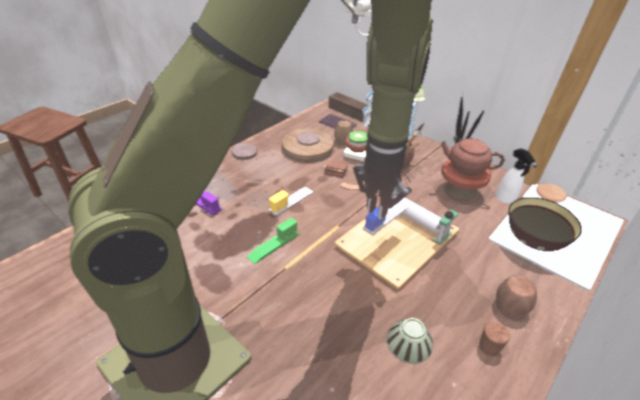

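The top view shows the blade centred over the bed and pointing straight at the roller. I descend to just above the bed.

Emit:
servo_tool([
  {"delta_rot":[0,0,0.003],"xyz":[0.001,-0.003,0.015],"grip":0.01},
  {"delta_rot":[0,0,0.003],"xyz":[0.001,-0.006,0.03],"grip":0.01},
  {"delta_rot":[0,0,0.003],"xyz":[0.001,-0.006,0.045],"grip":0.01},
  {"delta_rot":[0,0,0.003],"xyz":[0.001,-0.006,0.055],"grip":0.01},
  {"delta_rot":[0,0,0.003],"xyz":[0.001,-0.006,0.06],"grip":0.01},
  {"delta_rot":[0,0,0.003],"xyz":[0.001,-0.006,0.061],"grip":0.01},
  {"delta_rot":[0,0,0.003],"xyz":[0.001,-0.006,0.061],"grip":0.01},
  {"delta_rot":[0,0,0.003],"xyz":[0.001,-0.006,0.061],"grip":0.01},
])

```text
t: 5.98
eef_pos: [0.4525, -0.1245, 0.0617]
tool_rot: [0.022, 1.0, -0.0, 0.001]
contact_force: [0.3, -0.3, -2.4]
finger_gap: 0.244
```

Run:
```python
from h import *
cv2.imwrite("pics/w5.png",camera("wrist")[:,:,::-1])
g=np.array([.6216,-.1309,.02]); y=-.043; u=np.array([np.cos(y),np.sin(y),0])
move(g-.17*u+[0,0,.0172],y)
```

```text
tcp [ 0.45249594 -0.12475713  0.06182496] force [ 0.24516617  0.02290335 -2.22302094] gap 0.24196051536349888 t 6.0333
shift [0.0008 0.0012 0.0246] turn [-0.0009  0.0014 -0.0022]
```

Emit:
servo_tool([
  {"delta_rot":[0,0,0],"xyz":[0.001,0.001,0.008],"grip":0.01},
  {"delta_rot":[0,0,0],"xyz":[0.001,0.001,0.015],"grip":0.01},
  {"delta_rot":[0,0,0],"xyz":[0.001,0.001,0.02],"grip":0.01},
  {"delta_rot":[0,0,0],"xyz":[0.001,0.001,0.022],"grip":0.01},
  {"delta_rot":[0,0,0],"xyz":[0.001,0.001,0.0225],"grip":0.01},
  {"delta_rot":[0,0,0],"xyz":[0.001,0.001,0.0225],"grip":0.01},
])

```text
t: 6.53
eef_pos: [0.451, -0.124, 0.0387]
tool_rot: [0.023, 1.0, -0.0, -0.0]
contact_force: [0.2, -0.2, -2.0]
finger_gap: 0.244
```

Emit:
servo_tool([
  {"delta_rot":[0,0,0],"xyz":[0,0,0.001],"grip":0.01},
  {"delta_rot":[0,0,0],"xyz":[0,0,0.0015],"grip":0.01},
  {"delta_rot":[0,0,0],"xyz":[0,0,0.0015],"grip":0.01},
])

```text
t: 6.78
eef_pos: [0.4511, -0.124, 0.0373]
tool_rot: [0.023, 1.0, -0.0, 0.0]
contact_force: [-0.1, -0.4, -1.4]
finger_gap: 0.242
```

Run:
```python
from h import *
cv2.imwrite("pics/w5.png",camera("wrist")[:,:,::-1])
g=np.array([.6216,-.1309,.02]); y=-.043; u=np.array([np.cos(y),np.sin(y),0])
move(g-.17*u+[0,0,.0172],y)
print(get_state()["torque"])
```

```text
tcp [ 0.45111284 -0.12406904  0.03735728] force [ 0.66791379  0.27813258 -1.80583101] gap 0.23966538974377874 t 6.8333
shift [-0.0006  0.0005  0.0002] turn [-0.001   0.0005 -0.0028]
[ 0.03255605  0.04785768 -0.01385888]
```

View pics/w5.png

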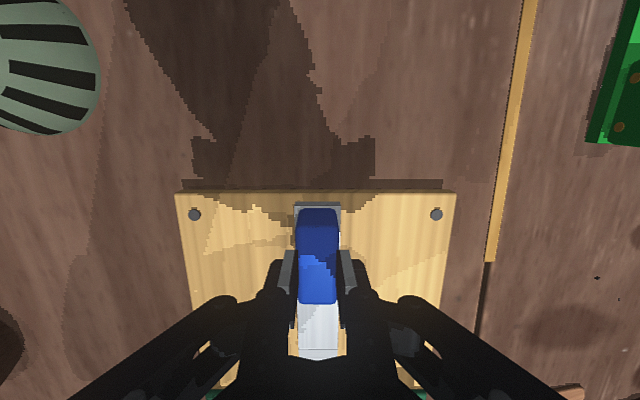

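The blade is straight and centred on the bed (near edge horizontal in the image, corners at 177 and 455). I press lightly to find the bed.

Emit:
servo_tool([
  {"delta_rot":[0,0,0],"xyz":[0,0,0.0005],"grip":0.01},
  {"delta_rot":[0,0,0],"xyz":[0,0,0.001],"grip":0.01},
  {"delta_rot":[0,0,0],"xyz":[0,0,0.001],"grip":0.01},
])

```text
t: 7.08
eef_pos: [0.4511, -0.1239, 0.0371]
tool_rot: [0.023, 1.0, -0.001, 0.001]
contact_force: [-1.7, 1.3, 9.1]
finger_gap: 0.243
```

Emit:
servo_tool([
  {"delta_rot":[0,0,0],"xyz":[-0.004,0,-0.0004],"grip":0.01},
  {"delta_rot":[0,0,0],"xyz":[-0.01,0,-0.0004],"grip":0.01},
  {"delta_rot":[0,0,0],"xyz":[-0.016,0,-0.0004],"grip":0.01},
  {"delta_rot":[0,0,0],"xyz":[-0.022,0,-0.0004],"grip":0.01},
  {"delta_rot":[0,0,0],"xyz":[-0.028,0,-0.0004],"grip":0.01},
  {"delta_rot":[0,0,0],"xyz":[-0.034,0,-0.0004],"grip":0.01},
  {"delta_rot":[0,0,0],"xyz":[-0.04,0,-0.0004],"grip":0.01},
  {"delta_rot":[0,0,0],"xyz":[-0.042,0,-0.0004],"grip":0.01},
])

```text
t: 7.75
eef_pos: [0.4855, -0.1272, 0.037]
tool_rot: [0.023, 1.0, -0.002, -0.007]
contact_force: [-12.4, -0.1, 16.7]
finger_gap: 0.241
```

Run:
```python
from h import *
cv2.imwrite("pics/top6.png",cv2.resize(camera("top")[90:250,340:500,::-1],None,fx=3.5,fy=3.5,interpolation=cv2.INTER_CUBIC))
g=np.array([.6216,-.1309,.02]); y=-.043; u=np.array([np.cos(y),np.sin(y),0])
move(g-.075*u+[0,0,.0172],y)
```

```text
tcp [ 0.4861083  -0.12724913  0.03705045] force [-11.33293637  -0.59949385  16.39498629] gap 0.24352110229747112 t 7.8
shift [-0.0605  0.0024 -0.0009] turn [-0.0046 -0.012  -0.004 ]
```

View pics/top6.png

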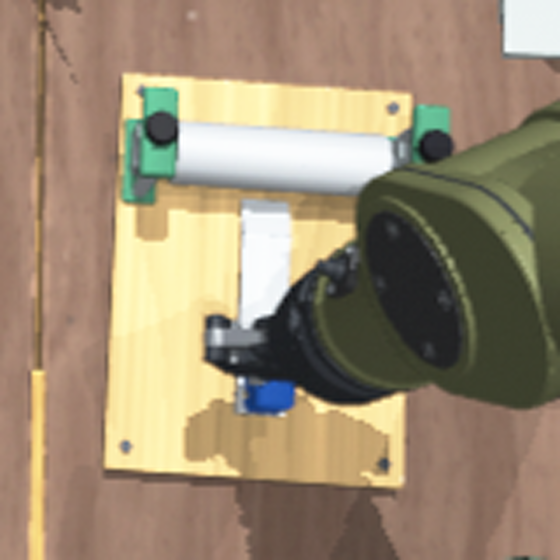

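No roller contact yet. The nose is just short of the roller, and the 16 N press on the bed is causing the drag, so I ease it off.

Emit:
servo_tool([
  {"delta_rot":[0,0,0],"xyz":[0,0,-0.0006],"grip":0.01},
  {"delta_rot":[0,0,0],"xyz":[0,0,-0.0012],"grip":0.01},
  {"delta_rot":[0,0,0],"xyz":[0,0,-0.0012],"grip":0.01},
  {"delta_rot":[0,0,0],"xyz":[0,0,-0.0012],"grip":0.01},
])

```text
t: 8.13
eef_pos: [0.4937, -0.1259, 0.0378]
tool_rot: [0.023, 1.0, -0.0, 0.001]
contact_force: [0.0, 0.3, -1.6]
finger_gap: 0.24
```

Run:
```python
from h import *
g=np.array([.6216,-.1309,.02]); y=-.043; u=np.array([np.cos(y),np.sin(y),0])
move(g-.075*u+[0,0,.0172],y)
```

```text
tcp [ 0.49373899 -0.12587708  0.03782121] force [ 0.01350704  0.27863942 -1.55782014] gap 0.24027245653070198 t 8.1333
shift [-0.053   0.0006  0.0007] turn [-0.0007  0.0014 -0.0027]
```

Free of the bed, about 0.6 mm up and level. Now I slide in gently.

Emit:
servo_tool([
  {"delta_rot":[0,0,0],"xyz":[-0.004,0,0.0004],"grip":0.01},
  {"delta_rot":[0,0,0],"xyz":[-0.008,0,0.0004],"grip":0.01},
  {"delta_rot":[0,0,0],"xyz":[-0.012,0,0.0004],"grip":0.01},
  {"delta_rot":[0,0,0],"xyz":[-0.016,0,0.0004],"grip":0.01},
  {"delta_rot":[0,0,0],"xyz":[-0.02,0,0.0004],"grip":0.01},
  {"delta_rot":[0,0,0],"xyz":[-0.024,0,0.0004],"grip":0.01},
  {"delta_rot":[0,0,0],"xyz":[-0.026,0,0.0004],"grip":0.01},
])

```text
t: 8.72
eef_pos: [0.5201, -0.1271, 0.0374]
tool_rot: [0.023, 1.0, -0.0, 0.001]
contact_force: [-0.5, 0.0, -1.2]
finger_gap: 0.244
```

Run:
```python
from h import *
g=np.array([.6216,-.1309,.02]); y=-.043; u=np.array([np.cos(y),np.sin(y),0])
move(g-.075*u+[0,0,.0172],y)
```

```text
tcp [ 0.52008494 -0.12707789  0.03740969] force [-0.45243232  0.00209381 -1.19253771] gap 0.24352477373286832 t 8.7167
shift [-0.0266  0.0006  0.0002] turn [-0.0006  0.0013 -0.0029]
```

Emit:
servo_tool([
  {"delta_rot":[0,0,0],"xyz":[-0.004,0,0.0001],"grip":0.01},
  {"delta_rot":[0,0,0],"xyz":[-0.007,0,0.0001],"grip":0.01},
  {"delta_rot":[0,0,0],"xyz":[-0.01,0,0.0001],"grip":0.01},
  {"delta_rot":[0,0,0],"xyz":[-0.013,0,0.0001],"grip":0.01},
  {"delta_rot":[0,0,0],"xyz":[-0.016,0,0.0001],"grip":0.01},
  {"delta_rot":[0,0,0],"xyz":[-0.019,0,0.0001],"grip":0.01},
  {"delta_rot":[0,0,0],"xyz":[-0.022,0,0.0001],"grip":0.01},
  {"delta_rot":[0,0,0],"xyz":[-0.025,0,0.0001],"grip":0.01},
])

```text
t: 9.38
eef_pos: [0.5251, -0.1284, 0.0369]
tool_rot: [0.023, 1.0, -0.003, -0.017]
contact_force: [-31.0, 3.2, 32.9]
finger_gap: 0.239
```

Run:
```python
from h import *
cv2.imwrite("pics/top7.png",cv2.resize(camera("top")[90:250,340:500,::-1],None,fx=3.5,fy=3.5,interpolation=cv2.INTER_CUBIC))
g=np.array([.6216,-.1309,.02]); y=-.043; u=np.array([np.cos(y),np.sin(y),0])
move(g-.072*u+[0,0,.0172],y)
```

```text
tcp [ 0.52645677 -0.12862093  0.03695639] force [-26.88490719   3.32060026  26.67320328] gap 0.24352701314462397 t 9.4333
shift [-0.0231  0.0019 -0.001 ] turn [-0.0061 -0.0322 -0.0025]
```

View pics/top7.png

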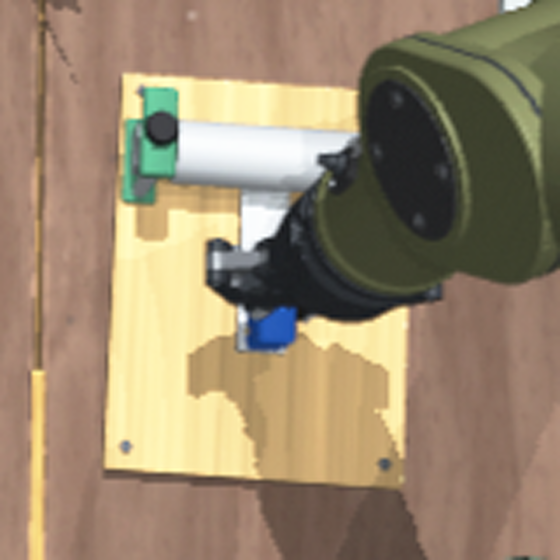

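It has jammed: 31 N drag with 33 N on the bed, and the compliance has pitched the nose down 0.03 rad, so it digs into the bed. I ease back, lift slightly and pre-tilt the nose up a little.

Emit:
servo_tool([
  {"delta_rot":[0,0,0],"xyz":[0.01,0,-0.0005],"grip":0.01},
  {"delta_rot":[0,-0.005,0],"xyz":[0.016,0,-0.001],"grip":0.01},
  {"delta_rot":[0,-0.01,0],"xyz":[0.02,0,-0.0012],"grip":0.01},
  {"delta_rot":[0,-0.01,0],"xyz":[0.02,0,-0.0012],"grip":0.01},
  {"delta_rot":[0,-0.01,0],"xyz":[0.02,0,-0.0012],"grip":0.01},
])

```text
t: 9.85
eef_pos: [0.5243, -0.1274, 0.0385]
tool_rot: [0.023, 1.0, -0.001, 0.005]
contact_force: [0.5, -1.2, -2.6]
finger_gap: 0.241
```

Run:
```python
from h import *
cv2.imwrite("pics/w8.png",camera("wrist")[:,:,::-1])
cv2.imwrite("pics/sc8.png",cv2.resize(camera("scene")[160:300,320:480,::-1],None,fx=4,fy=4,interpolation=cv2.INTER_CUBIC))
g=np.array([.6216,-.1309,.02]); y=-.043; u=np.array([np.cos(y),np.sin(y),0])
move(g-.072*u+[0,0,.0172],y)
```

```text
tcp [ 0.52424653 -0.12738365  0.03833414] force [-0.08725008 -0.80023207 -3.02389224] gap 0.238031641315222 t 9.95
shift [-0.0254  0.0007  0.0014] turn [-0.001   0.01   -0.0028]
```

View pics/sc8.png

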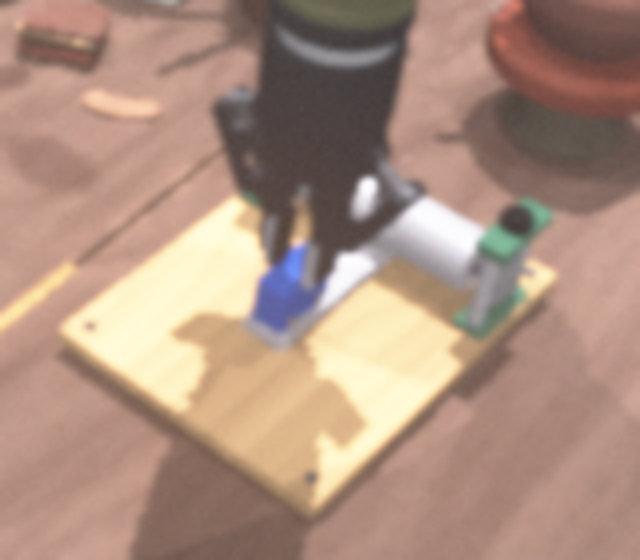

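View pics/w8.png

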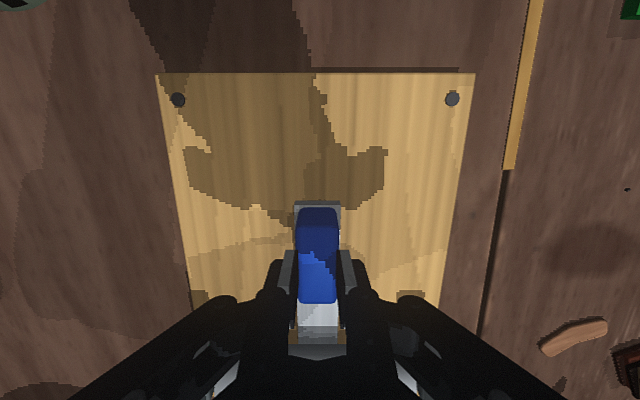

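Emit:
servo_tool([
  {"delta_rot":[0,0,0],"xyz":[-0.002,0,0],"grip":0.01},
  {"delta_rot":[0,0,0],"xyz":[-0.004,0,0],"grip":0.01},
  {"delta_rot":[0,0,0],"xyz":[-0.006,0,0],"grip":0.01},
  {"delta_rot":[0,0,0],"xyz":[-0.008,0,0],"grip":0.01},
])

```text
t: 10.28
eef_pos: [0.5258, -0.1279, 0.0375]
tool_rot: [0.023, 1.0, -0.001, -0.001]
contact_force: [-9.6, 0.1, 0.7]
finger_gap: 0.242
```

Run:
```python
from h import *
g=np.array([.6216,-.1309,.02]); y=-.043; u=np.array([np.cos(y),np.sin(y),0])
move(g-.072*u+[0,0,.0172],y); print(get_state()["torque"])
```

```text
tcp [ 0.52579194 -0.12787522  0.03747374] force [-9.60165286  0.06022983  0.72205363] gap 0.2417083468391488 t 10.2833
shift [-0.0238  0.0012  0.0002] turn [-0.0024 -0.0018 -0.0029]
[ 0.16999312  2.09688443 -0.05290519]
```

Emit:
servo_tool([
  {"delta_rot":[0,-0.004,0],"xyz":[-0.002,0,-0.0003],"grip":0.01},
  {"delta_rot":[0,-0.008,0],"xyz":[-0.004,0,-0.0006],"grip":0.01},
  {"delta_rot":[0,-0.01,0],"xyz":[-0.006,0,-0.0008],"grip":0.01},
  {"delta_rot":[0,-0.01,0],"xyz":[-0.008,0,-0.001],"grip":0.01},
])

```text
t: 10.62
eef_pos: [0.5357, -0.1283, 0.0387]
tool_rot: [0.023, 1.0, -0.001, 0.006]
contact_force: [-6.2, 0.0, -1.6]
finger_gap: 0.243
```

Run:
```python
from h import *
g=np.array([.6216,-.1309,.02]); y=-.043; u=np.array([np.cos(y),np.sin(y),0])
move(g-.072*u+[0,0,.0172],y); print(get_state()["torque"])
```

```text
tcp [ 0.53569965 -0.12831032  0.03873988] force [-6.18822536  0.02144232 -1.64548371] gap 0.24309855206068645 t 10.6167
shift [-0.0139  0.0011  0.0017] turn [-0.002   0.0119 -0.0029]
[0.03435212 1.44450106 0.00970556]
```

Sliding in now at about 6 N drag, and the roller should be lifting. I continue and gradually level out.

Emit:
servo_tool([
  {"delta_rot":[0,0,0],"xyz":[-0.003,0,0],"grip":0.01},
  {"delta_rot":[0,0,0],"xyz":[-0.006,0,0],"grip":0.01},
  {"delta_rot":[0,0,0],"xyz":[-0.009,0,0],"grip":0.01},
  {"delta_rot":[0,0.003,0],"xyz":[-0.012,0,0.0003],"grip":0.01},
  {"delta_rot":[0,0.003,0],"xyz":[-0.013,0,0.0003],"grip":0.01},
])

```text
t: 11.03
eef_pos: [0.5497, -0.1289, 0.0386]
tool_rot: [0.023, 1.0, -0.001, 0.005]
contact_force: [-5.0, -0.4, -1.3]
finger_gap: 0.238
```

Run:
```python
from h import *
g=np.array([.6216,-.1309,.02]); y=-.043; u=np.array([np.cos(y),np.sin(y),0])
cv2.imwrite("pics/w9.png",camera("wrist")[:,:,::-1])
cv2.imwrite("pics/top9.png",cv2.resize(camera("top")[90:250,340:500,::-1],None,fx=3.5,fy=3.5,interpolation=cv2.INTER_CUBIC))
move(g-.072*u+[0,0,.0172],y); print(get_state()["torque"])
```

```text
tcp [ 0.54989877 -0.12886907  0.0387005 ] force [-4.82273861  0.44558366 -1.28188346] gap 0.2384031970533036 t 11.1333
shift [0.0003 0.0011 0.0015] turn [-0.0016  0.0109 -0.003 ]
[-0.06556716  1.28085494 -0.03493065]
```

View pics/top9.png

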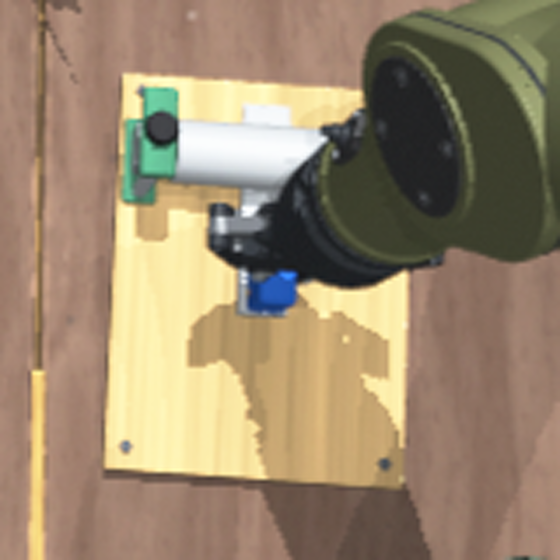

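View pics/w9.png

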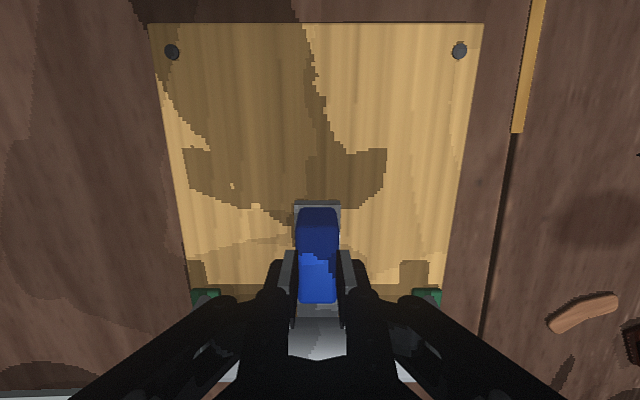

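The nose shows beyond the far side at top-crop (265,112), with about 5 N drag and the gauge at x ≈ -0.073. I level it, lower it onto the bed and release.

Emit:
servo_tool([
  {"delta_rot":[0,0.004,0],"xyz":[0.001,0,0.0005],"grip":0.01},
  {"delta_rot":[0,0.008,0],"xyz":[0.002,0,0.001],"grip":0.01},
  {"delta_rot":[0,0.011,0],"xyz":[0.003,0,0.0014],"grip":0.01},
  {"delta_rot":[0,0.011,0],"xyz":[0.003,0,0.0014],"grip":0.01},
  {"delta_rot":[0,0.011,0],"xyz":[0.003,0,0.0014],"grip":0.01},
])

```text
t: 11.55
eef_pos: [0.5495, -0.1288, 0.0381]
tool_rot: [0.023, 1.0, -0.001, 0.003]
contact_force: [-4.4, -0.8, -1.7]
finger_gap: 0.238
```

Run:
```python
from h import *
g=np.array([.6216,-.1309,.02]); y=-.043; u=np.array([np.cos(y),np.sin(y),0])
move(g-.072*u+[0,0,.0172],y); print(get_state()["torque"])
```

```text
tcp [ 0.54951501 -0.12876905  0.03809462] force [-4.35141823 -0.84650369 -1.71716663] gap 0.23763450196441455 t 11.55
shift [-0.0001  0.001   0.0009] turn [-0.0012  0.0053 -0.003 ]
[-0.15002111  0.98429435 -0.05149474]
```

Emit:
servo_tool([
  {"delta_rot":[0,0.003,0],"xyz":[0.001,0,0.0005],"grip":0.01},
  {"delta_rot":[0,0.005,0],"xyz":[0.002,0,0.0008],"grip":0.01},
  {"delta_rot":[0,0.005,0],"xyz":[0.002,0,0.0008],"grip":0.01},
])

```text
t: 11.8
eef_pos: [0.5493, -0.1286, 0.0376]
tool_rot: [0.023, 1.0, -0.0, 0.002]
contact_force: [-1.1, -0.3, -2.8]
finger_gap: 0.245
```

Emit:
servo_tool([
  {"delta_rot":[0,0,0],"xyz":[0,0,0],"grip":0.03},
  {"delta_rot":[0,0,0],"xyz":[0,0,0],"grip":0.05},
  {"delta_rot":[0,0,0],"xyz":[0,0,0],"grip":0.07},
  {"delta_rot":[0,0,0],"xyz":[0,0,0],"grip":0.075},
  {"delta_rot":[0,0,0],"xyz":[0,0,0],"grip":0.075},
  {"delta_rot":[0,0,0],"xyz":[0,0,0],"grip":0.075},
])

```text
t: 12.3
eef_pos: [0.5483, -0.1283, 0.0376]
tool_rot: [0.023, 1.0, -0.0, 0.001]
contact_force: [-0.1, -0.1, -0.3]
finger_gap: 0.876
```

Run:
```python
from h import *
g=np.array([.6216,-.1309,.02]); y=-.043; u=np.array([np.cos(y),np.sin(y),0])
cv2.imwrite("pics/w10.png",camera("wrist")[:,:,::-1])
move(g-.072*u+[0,0,.0172],y)
```

```text
tcp [ 0.54815768 -0.12836297  0.03750058] force [-0.06942424  0.05410101 -0.17725933] gap 0.8817681285779515 t 12.35
shift [-0.0015  0.0006  0.0003] turn [-0.0008  0.0016 -0.0026]
```

View pics/w10.png

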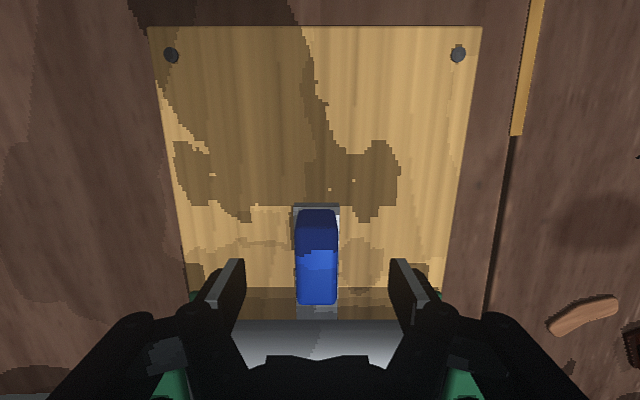

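Released, with the handle clear of both fingers. I raise straight up.

Emit:
servo_tool([
  {"delta_rot":[0,0,0],"xyz":[0,0,-0.008],"grip":0.075},
  {"delta_rot":[0,0,0],"xyz":[0,0,-0.025],"grip":0.075},
  {"delta_rot":[0,0,0],"xyz":[0,0,-0.045],"grip":0.075},
  {"delta_rot":[0,0,0],"xyz":[0,0,-0.07],"grip":0.075},
  {"delta_rot":[0,0,0],"xyz":[0,0,-0.1],"grip":0.075},
  {"delta_rot":[0,0,0],"xyz":[0.02,0,-0.13],"grip":0.075},
  {"delta_rot":[0,0,0],"xyz":[0.05,0,-0.15],"grip":0.075},
  {"delta_rot":[0,0,0],"xyz":[0.08,0,-0.16],"grip":0.075},
])

```text
t: 13.02
eef_pos: [0.469, -0.1244, 0.2003]
tool_rot: [0.023, 1.0, -0.001, 0.003]
contact_force: [-0.8, -1.1, 0.0]
finger_gap: 0.881
```

Emit:
servo_tool([
  {"delta_rot":[0,0,0],"xyz":[0.03,0,0],"grip":0.075},
  {"delta_rot":[0,0,0],"xyz":[0.06,0,0],"grip":0.075},
  {"delta_rot":[0,0,0],"xyz":[0.09,0,0],"grip":0.075},
  {"delta_rot":[0,0,0],"xyz":[0.09,0,0],"grip":0.075},
  {"delta_rot":[0,0,0],"xyz":[0.09,0,0],"grip":0.075},
  {"delta_rot":[0,0,0],"xyz":[0.09,0,0],"grip":0.075},
])

```text
t: 13.52
eef_pos: [0.3792, -0.1206, 0.1978]
tool_rot: [0.023, 1.0, -0.001, 0.002]
contact_force: [0.2, -0.1, -0.3]
finger_gap: 0.88
```

Run:
```python
from h import *
c=get_calibration("wrist"); w=camera("wrist")[:,:,::-1]; cv2.imwrite("pics/w11.png",w); np.savez("w11.npz",**c)
t=camera("top")[:,:,::-1]; cv2.imwrite("pics/top11f.png",t)
cv2.imwrite("pics/top11.png",cv2.resize(t[90:250,340:500],None,fx=3.5,fy=3.5,interpolation=cv2.INTER_CUBIC))
s=get_state(); print(s["t"],s["eef_pos"],s["contact_force"])
```

```text
13.6167 [ 0.37963479 -0.12043586  0.19751398] [-0.30139725  0.15432834 -0.28774982]
```

View pics/top11.png

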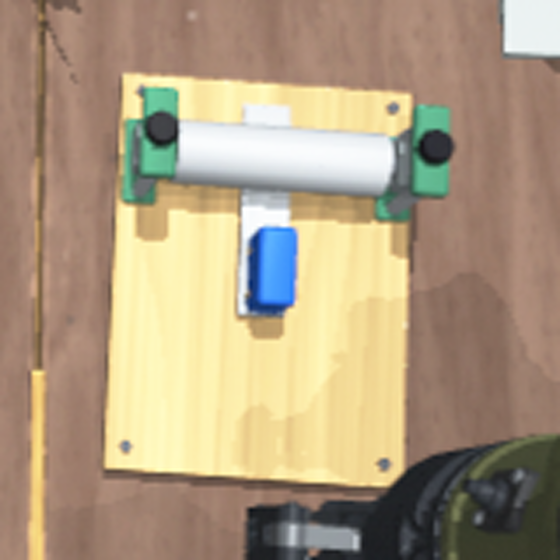

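View pics/w11.png

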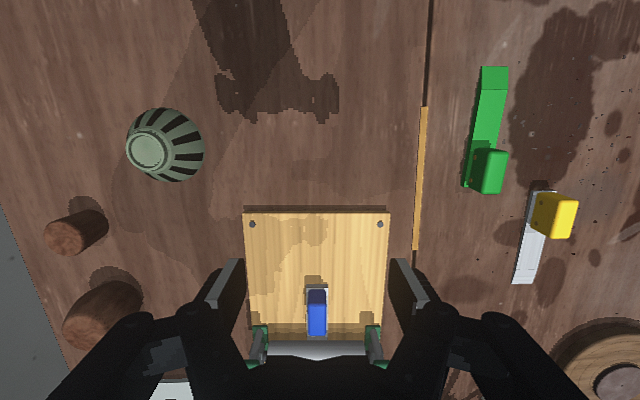

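The blade lies straight under the roller, with the nose visible beyond it (crop 267,110) and the handle clear on the near side. I check its position numerically.

Run:
```python
from h import *
c=get_calibration("top")
f=lambda p:(np.array(p,float)+.5)/3.5-.5+np.array([340,90])
g=np.array([.6216,-.1309,.02]); y=-.043; u=np.array([np.cos(y),np.sin(y),0]); v=np.array([-u[1],u[0],0])
def rep(n,p): p=p-g; print(n,(p@u).round(4),(p@v).round(4))
rep("handle top ctr",ray(c,f([[251,228],[297,228],[294,308],[249,308]]),.065).mean(0))
rep("rear left",ray(c,f([[238,314]]),.03)[0])
n=ray(c,f([[244,104],[290,106]]),.022); rep("nose L",n[0]);rep("nose R",n[1])
a=cv2.imread("pics/top1.png");b=cv2.imread("pics/top11f.png")
for i in (a,b):
    h=cv2.cvtColor(i,cv2.COLOR_BGR2HSV); m=cv2.inRange(h,(22,150,150),(32,255,255)); m[:,:262]=0;m[:,300:]=0;m[:190]=0;m[245:]=0
    M=cv2.moments(m,True); print("yellow",M['m10']/M['m00'],M['m01']/M['m00'])
```

```text
handle top ctr -0.0734 0.004
rear left -0.0969 0.0158
nose L 0.0435 0.015
nose R 0.0443 -0.015
yellow 278.41340782122904 217.59217877094972
yellow 278.6949152542373 217.45762711864407
```

```bash
python3 -c "
from bench import *
print(finish_job())"
```

```text
the job is handed in; nothing more can be done
None
```

The thick blue gauge is in the gap under the roller, released, and the job was handed in at about 13.6 s of the 35 s allowed. No verdict is reported.

**How it went:** I gripped the gauge by its blue handle, laid it on the bed and slid it straight in from the near side. The first push jammed at about 31 N drag because the nose pitched down and pressed into the bed. I backed off, raised the nose slightly, and it then slid in with 5–6 N of drag, with one reading of 9.6 N as it started under the roller.

**Last checks from the top camera, in the roller_gap frame:**

| Check | Measured | Required |
|---|---|---|
| Gauge position along the bed | about -0.073 m | -0.105 to -0.046 m |
| Sideways offset | 0 to 4 mm | within 50 mm |
| Nose past the roller's axis | about 44 mm, visible beyond the far side | at least 10 mm |
| Blade direction | about straight | within 0.3 rad |
| Yellow thin gauge | moved under 0.5 pixel in the image | under 30 mm |

The arm is well clear, with near-zero force on it. I did not measure the roller's lift directly. I infer about 2 mm from the blade thickness and the drag.

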